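# Shut the swatch tin over its retaining flap

### The job

The swatch tin stands open: push its orange retaining flap down flat onto the swatches first, and only then swing the green lid over it and close it fully. Push with the fingertips only; do not lift the tin or shove it about, and leave the small things round it where they are.

Things in the scene. Friction and masses are not known exactly. Their poses are not given: they have to be found in the camera images.
- tin: Dark green hinged swatch tin, loose on the table, 1.2 kg (+-20 %), 110 (its x) x 155 (its y) x 53 mm high when shut, thin walls with rim 48 mm high. Origin: centre of its underside; x runs from the front wall to the lid's hinge at the back (roughly away from the robot, the tin is turned up to 20 degrees), y to its left end, z up.
- tin_lid (a joint): Angle of the tin's lid: 0 = fully shut, 1.57 = upright, up to 1.92 = leaning back open against its stop. It starts open, 1.65 to 1.88. About 90 g, damped; friction is slight, so past upright it can sink shut slowly by itself.
- lid_hinge (a point): Middle of the lid's hinge line along the tin's back rim: 52 mm behind the tin's origin (tin +x), 49 mm above the table; the hinge line is parallel to the tin's y. The lid's outer face lies 4 mm outside the plane through this line; the lid is 155 mm wide along the hinge and 105 mm from hinge to front edge, with a 12 mm turned-down edge.
- lid_lip (a point): Middle of the lid's front edge, on its outer face; 103 mm from the hinge line and 53 mm above the table when shut.
- flap (a joint): Angle of the orange flap: 0 = lying flat inside the tin on the swatches, 1.57 = upright. It starts roughly upright, 1.45 to 1.7 (more than 1.57 leans outwards, stop at 1.85). A friction hinge holds it wherever it is left, so it must be pushed all the way down; about 1 N at mid-length moves it.
- flap_hinge (a point): Middle of the flap's hinge line just inside the tin's right end wall: 1 mm behind and 69 mm to the right (tin -y) of the tin's origin, 44 mm above the table; the line is parallel to the tin's x and the flap folds towards the tin's left end (tin +y). The flap is an orange plate 3 mm thick (ribs to 5 mm), 88 mm wide along the hinge, 127 mm from hinge to the end of its 30 mm wide finger tab. Upright it stands in the way of the lid.
- flap_tip (a point): On the flap's middle line, 109 mm from its hinge line, in the middle of its thickness.
- indicator_box: Small yellow box with a dark band, loose, 46 x 72 x 14 mm, beside the tin's left end; origin under its centre. Leave alone.
- stopwatch: Black stopwatch, loose, 71 x 59 x 17 mm, lying about 0.1 m off the tin's right end; origin under its centre. Leave alone.
- peg: Wooden peg, loose, 15 x 72 x 12 mm, behind the tin's left corner; origin under its centre. Leave alone.
- biro: Red ballpoint pen, loose, 12 x 145 x 9 mm, lying left of the tin; origin under its centre. Leave alone.
- dropper_bottle: Brown bottle with black dropper top, loose, 33 x 34 x 102 mm, standing behind the work on the left; origin under its centre. Leave alone.
- conical_flask: Conical glass flask with amber filling, loose, 65 x 65 x 105 mm, standing behind the work on the right; origin under its centre. Leave alone.
Not all that is in view belongs to the job. Leave any pink or yellow look-alike of the tin alone.

How it is judged:
By the outcome, as a careful person would: the job done as asked, in the order asked, and still so for the second after the job is handed in, with the robot touching nothing.
It also fails if it takes over 43 s, if anything falls off the work surface, if the arm or the gripper's body presses on something with over 40 N, if the wrist force passes 120 N, or if a joint passes its speed limit or range.

### The arm

A 7-joint arm with a two-finger parallel gripper is mounted at the origin on a cart in front of the work surface, level with it; the furniture and walls round the work are solid. World frame = base frame: x ahead of the robot, y to its left, z up, the work surface at z = 0. Lengths are in mm, angles in rad, forces in N, time in s.
With the tool pointing down it reaches from about 400 to 875 mm from the base axis. Payload 19.3 kg.
Tool frame: the origin (TCP) lies at the very end of the fingers, on their centre line; the grasp point (between the pads) lies 19 mm behind it (grip_point_offset is the z of the grasp point in the tool frame, in mm); z points along the fingers, x is the direction in which the jaws open and shut, and the axes are right-handed (so a half turn about z gives the same grasp; the last joint's range is limited). The gripper opens to 85 mm and grips with 20 to 120 N. Pads are 22 mm wide; open, the fingers measure 114 mm over their backs; the gripper's body (76 mm by 85 mm) begins 54 mm behind the grasp point. The pads swing forward as they close: fully open they stand 13 mm farther back than shut.
Start: joints at [1.165, 0.521, -0.036, 1.599, 0.021, 1.021, -0.113], TCP at [205.925, -590.093, 231.291] pointing down, gripper open.
Joint ranges: [-2.91, 2.91], [-0.3, 2.13], [-1.5, 1.42], [0.17, 2.43], [-1.26, 4.41], [0.16, 1.93], [-2.52, 2.52]. Speed limits (rad/s): [1.89, 1.89, 2.39, 2.39, 3.01, 3.01, 3.01].

### API

Orientations are given as a 3x3 rotation matrix whose columns are the frame's x, y, z axes.
In Python, from workcell import movep, movel, goto_joints, open_gripper, clamp, wait, inverse_kinematics, read_state, camera, PlanningError, finish_job, grip_point_offset gives the robot as it stands. Calls block until the motion is done:
- movep(position, orientation): joint-space move of the TCP to a pose.
- movel(position, frame=None, max_speed=150, guard=None): straight line of the TCP; frame=None keeps the orientation; max_speed is the mean speed in mm/s. With guard (N) it stops when the force on the tool has changed by that much, and returns True; else False.
- goto_joints(angles): joint-space move.
- open_gripper() and clamp(): open the fingers fully, or close them until they stop; the grip force is fixed at half the most.
- wait(seconds).
- inverse_kinematics(position, orientation): joint angles nearest the present ones, or None.
- read_state(): the state.
- camera(name): name is "scene" or "top" or "wrist"; returns a dict with "image" (420x560x3 uint8, blue, green, red), "range_z" (420x560 float32, mm along the optical axis (not along the pixel's ray), 0 where there is no reading), "fx", "fy", "cx", "cy" (pixels), "cam_to_world" (4x4, takes a point from camera to world coordinates). Camera axes: x right, y up, looking along -z (the intrinsics and any distortion apply to the point x, -y, -z); pixel columns grow to the right and rows downward; lengths in mm; the calibration is good to about 2 mm. A picture is of the moment at which its call begins.
A pose or a line that the arm cannot do raises PlanningError and nothing moves.
- finish_job(): hands the job in, once; it reports no verdict.
The state is a dict: "time": time; "qpos": joint angles; "qvel": joint speeds; "joint_efforts": joint torques, N m; "eef_pos": TCP position; "tool_rot": TCP orientation; "ft_force": force on the tool from outside, world axes, zero at the start; "torque": the same for the moment, N m; "finger_gap": finger opening in mm.
Only numpy, scipy, OpenCV 4.12 (cv2) and the standard library are available. Lean on these libraries where they do the work, as an engineer would, in place of code of your own. Each camera call takes 0.05 s, during which the arm holds its last target. There are 200 camera calls.

## Working session

There is one attempt and no reset: what is moved stays moved. The work goes in short steps, each a Python script; the robot and the scene stay as the last script left them, time stands still between calls to the robot, and variables do not carry over. Pictures are saved under pics/ and viewed, about 8 in all and at most 12, crops included, and the job is handed in when it is done.

```bash
mkdir -p pics; ls; cat > h.py <<'E'
from workcell import *
import numpy as np, cv2
def pts(c):
    z=c["range_z"].astype(float); v,u=np.mgrid[:z.shape[0],:z.shape[1]]
    P=np.stack([(u-c["cx"])/c["fx"]*z,-(v-c["cy"])/c["fy"]*z,-z,np.ones_like(z)],-1)@np.array(c["cam_to_world"]).T
    P=P[...,:3]; P[z<=0]=np.nan; return P
E
python3 - <<'E'
from h import *
a=camera("scene");b=camera("top")
np.savez("cams.npz",s=a["image"],sp=pts(a),t=b["image"],tp=pts(b))
cv2.imwrite("pics/a.png",a["image"]);cv2.imwrite("pics/b.png",b["image"])
print({k:v for k,v in b.items() if k not in("image","range_z")}, read_state()["time"], grip_point_offset)
E
```

```text
pics
{'fx': 421.7366865287031, 'fy': 421.7366865287031, 'cx': 282.8365086205623, 'cy': 208.77733208752085, 'cam_to_world': array([[ 8.57726488e-03,  9.92246084e-01, -1.23992499e-01,
         4.21961318e+02],
       [-9.99883933e-01,  6.94900542e-03, -1.35584485e-02,
        -7.84459002e+01],
       [-1.25916929e-02,  1.24094402e-01,  9.92190520e-01,
         1.20326871e+03],
       [ 0.00000000e+00,  0.00000000e+00,  0.00000000e+00,
         1.00000000e+00]])} 0.1 -18.700000000000003
```

View pics/a.png

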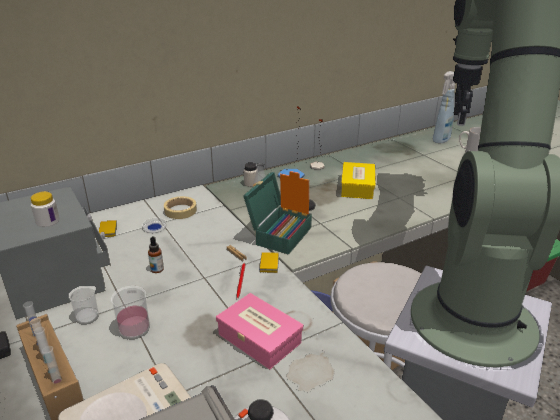

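View pics/b.png

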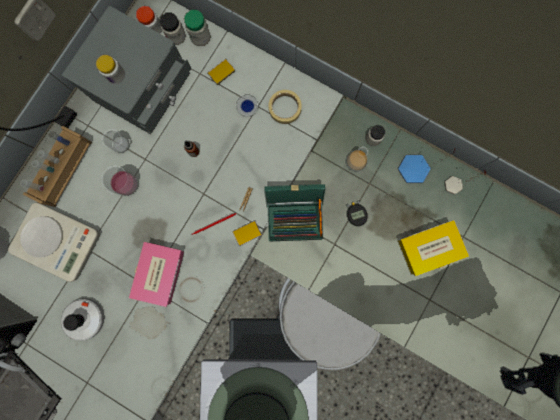

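The scene picture shows the open dark green tin at (285,215) with its orange flap upright at (295,193). In the top view the tin is at (295,212) and the flap at (322,217). The look-alikes are the pink box (scene 260,328; top 157,274) and the yellow box (scene 358,180; top 434,247), both shut. I choose the green tin with the orange flap.

```bash
python3 - <<'E'
from h import *
d=np.load("cams.npz"); 
crop=[cv2.resize(d["t"][160:260,220:390],None,fx=4,fy=4,interpolation=cv2.INTER_CUBIC)]
s=cv2.resize(d["s"][150:290,210:340],None,fx=1,fy=1)
cv2.imwrite("pics/c.png",crop[0])
from scipy.optimize import least_squares
for n in "st":
    I,P=d[n],d[n+"p"]; h=cv2.cvtColor(I,cv2.COLOR_BGR2HSV).astype(int)
    roi=np.zeros(h.shape[:2],bool)
    if n=="s": roi[165:255,240:318]=1
    else: roi[175:250,258:330]=1
    ok=roi&np.isfinite(P[...,2])
    org=ok&(h[...,0]<14)&(h[...,1]>200)&(h[...,2]>90)&(P[...,2]>55)
    grn=ok&(h[...,0]>70)&(h[...,0]<95)&(h[...,1]>90)
    for m,nm in((org,"org"),(grn&(P[...,2]>62),"lid"),(grn&(P[...,2]>10)&(P[...,2]<56),"body")):
        Q=P[m]; print(n,nm,len(Q))
        if len(Q)<10: continue
        c=np.median(Q,0); k=np.linalg.norm(Q-c,axis=1)<200; Q=Q[k]
        print(" pct",np.percentile(Q,[2,50,98],axis=0).round(0).tolist())
        c=Q.mean(0); u,s_,v=np.linalg.svd(Q-c,full_matrices=False); print(" c",c.round(1)," normal",v[2].round(3),"sd",(s_/len(Q)**.5).round(1))
        if nm!="org" : print(" minrect",cv2.minAreaRect(Q[:,:2].astype(np.float32)))
    obj=ok&(P[...,2]>40)&(P[...,2]<56); Q=P[obj]; print(" rim rect",cv2.minAreaRect(Q[:,:2].astype(np.float32)),len(Q))
E
```

```text
s org 729
 pct [[496.0, -165.0, 57.0], [535.0, -159.0, 108.0], [576.0, -152.0, 165.0]]
 c [ 535.2 -158.6  107.9]  normal [-0.039  0.997 -0.072] sd [31.1 23.8  2.4]
s lid 86
 pct [[582.0, -165.0, 67.0], [602.0, -84.0, 106.0], [612.0, -14.0, 150.0]]
 c [600.8 -85.3 105.9]  normal [-0.964 -0.066  0.258] sd [48.  24.2  3.4]
 minrect ((600.3632202148438, -90.89063262939453), (29.427547454833984, 158.66053771972656), 6.207009792327881)
s body 154
 pct [[480.0, -167.0, 11.0], [558.0, -90.0, 32.0], [588.0, -19.0, 54.0]]
 c [540.2 -88.7  31.5]  normal [ 0.006 -0.022  1.   ] sd [46.3 30.   9.3]
 minrect ((535.1290283203125, -95.56056213378906), (109.08191680908203, 156.16294860839844), 1.2758941650390625)
 rim rect ((610.615478515625, -194.68032836914062), (171.31912231445312, 437.5354919433594), 36.58174514770508) 548
t org 2
t lid 722
 pct [[588.0, -166.0, 64.0], [602.0, -95.0, 103.0], [614.0, -21.0, 152.0]]
 c [601.4 -93.6 107.5]  normal [-0.98  -0.045  0.196] sd [44.8 29.4  2.4]
 minrect ((601.240478515625, -93.46159362792969), (25.97718620300293, 150.29823303222656), 2.241431713104248)
t body 189
 pct [[487.0, -156.0, 11.0], [559.0, -91.0, 32.0], [587.0, -31.0, 55.0]]
 c [550.3 -91.   29.6]  normal [-0.044  0.012 -0.999] sd [38.7 29.5 12.1]
 minrect ((536.0707397460938, -90.84795379638672), (106.77408599853516, 139.40293884277344), 2.3258864879608154)
 rim rect ((536.0189819335938, -94.93604278564453), (107.20946502685547, 153.8907012939453), 2.3258864879608154) 292
```

View pics/c.png

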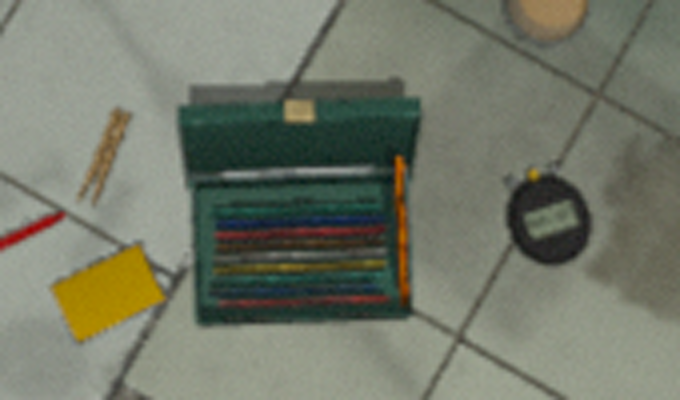

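The close crop confirms the choice: an open green tin with swatches inside and the orange flap edge-on at its right end. The tin is at about (536,-95), yaw 0.04 rad, lid about 1.8, flap about 1.48. Next I push the flap.

```bash
cat >> h.py <<'E'
C=np.array([536.,-95.]); YAW=0.04
c,s=np.cos(YAW),np.sin(YAW)
R=np.array([[c,s,0],[s,-c,0],[0,0,-1.]])   # jaws along tin x, tool down
def W(x,y,z): return [C[0]+c*x-s*y, C[1]+s*x+c*y, z]
def go(*p,**k): return movel(W(*p),R if k.pop("rot",False) else None,**k)
def st(t=""):
    q=read_state(); print(t,round(q["time"],2),np.round(q["eef_pos"],1),np.round(q["ft_force"],1))
E
python3 - <<'E'
from h import *
clamp()
movep(W(0,-108,200),R); st("above")
go(0,-108,134); st("beside")
for th in np.linspace(1.65,0,9):
    g=go(0,-69+90*np.cos(th)-2.5*np.sin(th)-11,44+90*np.sin(th)+2.5*np.cos(th),max_speed=120,guard=20)
    st("%.2f %s"%(th,g))
    if g: break
else:
    print(go(0,10-7,41,max_speed=25,guard=12)); st("press")
a=camera("scene"); cv2.imwrite("pics/d.png",cv2.resize(a["image"][140:300,190:350],None,fx=3.5,fy=3.5))
E
```

```text
above 2.73 [ 539.9 -204.3  200. ] [-0.9  0.1 -0.6]
beside 3.32 [ 540.6 -203.2  134.5] [0.3 0.5 0.3]
1.65 False 3.62 [ 540.2 -184.   134.6] [ 0.8 -0.5 -0. ]
1.44 False 3.92 [ 539.1 -165.9  133.9] [-0.  -0.5  0.3]
1.24 False 4.23 [ 538.1 -147.9  129.9] [-0.5 -0.5 -0.2]
1.03 False 4.54 [ 537.4 -131.1  122.5] [-0.4  0.1 -0. ]
0.82 False 4.85 [ 536.8 -116.1  111.8] [ 0.4  0.1 -0.9]
0.62 False 5.16 [ 536.2 -103.3   98.2] [0.2 0.7 0.1]
0.41 False 5.47 [535.8 -93.6  82.4] [ 0.3 -1.   0.3]
0.21 False 5.78 [535.5 -87.5  64.9] [-0.1 -0.2  0.6]
0.00 False 6.08 [535.5 -85.1  46.6] [-0.7 -0.5 -0.3]
True
press 6.36 [536.1 -87.8  44.9] [-3.8  2.4 17. ]
```

View pics/d.png

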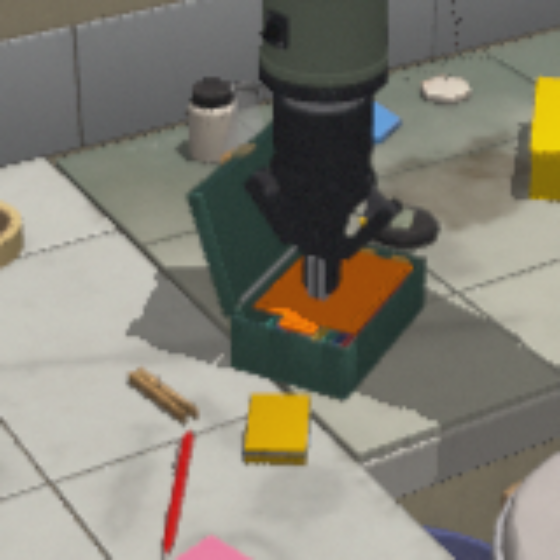

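The flap lies flat on the swatches under the fingertips, with orange at about (335,290) in the crop. I'll lift off, go behind the lid and check the flap by depth before starting on the lid.

```bash
python3 - <<'E'
from h import *
go(0,3,240,max_speed=200)
go(125,0,240,max_speed=200); st("behind, high")
b=camera("top"); P=pts(b); h=cv2.cvtColor(b["image"],cv2.COLOR_BGR2HSV).astype(int)
m=(h[...,0]<14)&(h[...,1]>200)&(h[...,2]>90)&np.isfinite(P[...,2])
Q=P[m]; Q=Q[(np.abs(Q[:,0]-536)<60)&(np.abs(Q[:,1]+95)<85)]
print(len(Q),np.percentile(Q,[2,50,98],axis=0).round(1).tolist())
if len(Q)>20:
    A=np.c_[Q[:,:2]-Q[:,:2].mean(0),np.ones(len(Q))]; print("plane slopes x,y, z0",np.linalg.lstsq(A,Q[:,2],rcond=None)[0].round(4))
g=(h[...,0]>70)&(h[...,0]<95)&(h[...,1]>90)&(P[...,2]>62)&(P[...,2]<175); L=P[g]; L=L[(np.abs(L[:,0]-600)<50)&(np.abs(L[:,1]+95)<90)]
print("lid",len(L),np.percentile(L,[2,50,98],axis=0).round(1).tolist())
k=(P[...,2]>60)&(P[...,0]>620)&(P[...,0]<800)&(P[...,1]>-330)&(P[...,1]<120); print("tall behind",k.sum(), np.percentile(P[k],[0,50,100],axis=0).round().tolist() if k.any() else "")
cv2.imwrite("pics/e.png",cv2.resize(b["image"][100:280,180:400],None,fx=3,fy=3))
E
```

```text
behind, high 8.32 [660.  -89.9 239.4] [ 0.5  0.1 -0.4]
5 [[491.4, -63.3, 43.2], [504.7, -58.0, 47.9], [513.4, -50.0, 49.6]]
lid 133 [[588.3, -44.2, 64.0], [600.7, -31.5, 105.2], [609.4, -18.3, 152.7]]
tall behind 3951 [[620.0, -330.0, 60.0], [661.0, -94.0, 618.0], [800.0, -23.0, 645.0]]
```

View pics/e.png

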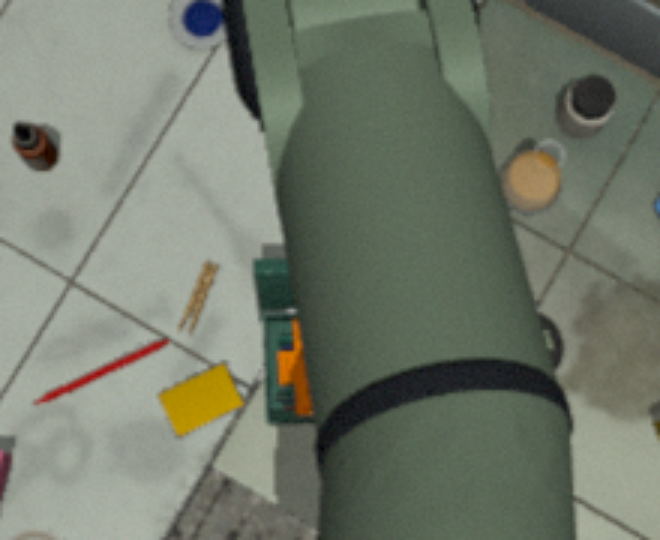

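The arm hides most of the tin from above, but the visible orange tab end at (290,365) is at z of about 48, so low. I'll confirm with the scene camera and only then push the lid.

```bash
python3 - <<'E'
from h import *
b=camera("scene"); P=pts(b); h=cv2.cvtColor(b["image"],cv2.COLOR_BGR2HSV).astype(int)
m=(h[...,0]<14)&(h[...,1]>200)&(h[...,2]>90)&np.isfinite(P[...,2])
Q=P[m]; Q=Q[(np.abs(Q[:,0]-536)<60)&(np.abs(Q[:,1]+95)<85)]
A=np.c_[Q[:,:2]-Q[:,:2].mean(0),np.ones(len(Q))]; f=np.linalg.lstsq(A,Q[:,2],rcond=None)[0]
print(len(Q),np.percentile(Q,[2,50,98],axis=0).round(1).tolist(),f.round(3))
assert len(Q)>50 and abs(f[1])<0.05 and Q[:,2].max()<60
go(125,0,134,max_speed=150); st("down")
g=go(71,0,134,max_speed=80,guard=15); st("upright %s"%g)
if not g:
    for ph in np.linspace(1.57,0,10)[1:]:
        g=go(52-85*np.cos(ph)+4*np.sin(ph)+15,0,49+85*np.sin(ph)+4*np.cos(ph)+(1 if ph==0 else 0),max_speed=80,guard=20); st("%.2f %s"%(ph,g))
        if g: break
    else:
        print(go(-20,0,48,max_speed=25,guard=15)); st("press")
a=camera("scene"); cv2.imwrite("pics/f.png",cv2.resize(a["image"][140:300,190:350],None,fx=3.5,fy=3.5))
E
```

```text
414 [[490.7, -150.4, 42.4], [525.1, -97.6, 45.6], [572.2, -46.8, 49.0]] [-1.1000e-02 -2.0000e-03  4.5569e+01]
down 9.28 [661.4 -90.  135. ] [1.  0.6 0.6]
upright False 10.1 [607.3 -92.2 134.1] [ 0.6 -0.9  0. ]
1.40 False 10.43 [592.2 -92.8 133.4] [-0.   0.4  0.1]
1.22 False 10.77 [577.8 -93.4 130.3] [1.3 0.4 1. ]
1.05 False 11.1 [564.1 -93.9 124.7] [-0.5  0.7  0.7]
0.87 False 11.43 [551.5 -94.4 116.7] [ 0.2 -0.4 -0.1]
0.70 False 11.77 [540.4 -94.8 106.7] [-0.2  0.4 -0.6]
0.52 False 12.1 [531.3 -95.2  94.9] [-0.1 -0.4  0.5]
0.35 False 12.43 [524.4 -95.4  81.7] [-0.1  0.   0.1]
0.17 False 12.77 [519.9 -95.6  67.6] [ 0.3  0.  -0.7]
0.00 False 13.09 [517.9 -95.6  53.9] [-0.4  0.6  0.7]
True
press 13.32 [518.  -95.7  52.5] [-4.   0.9 19.3]
```

View pics/f.png

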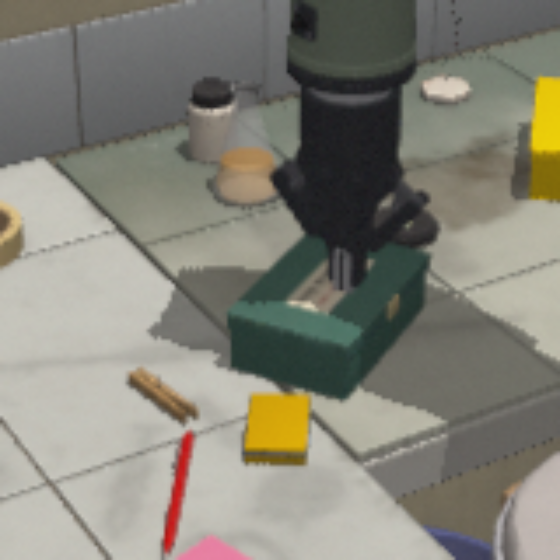

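The lid is shut, with the fingers at (345,270) stopped at z=52.5 against the 53 expected. I'll retreat and check the lid's flatness and the tin's place.

```bash
python3 - <<'E'
from h import *
go(-20,0,230,max_speed=180); movep([400,-420,280],R); st("away")
d=np.load("cams.npz"); b=camera("top"); 
for n,cam in(("scene",camera("scene")),("top",b)):
    P=pts(cam); k=(P[...,2]>47)&(P[...,2]<62)&(np.abs(P[...,0]-536)<75)&(np.abs(P[...,1]+95)<95); Q=P[k]
    A=np.c_[Q[:,:2]-C,np.ones(len(Q))]; print(n,len(Q),np.linalg.lstsq(A,Q[:,2],rcond=None)[0].round(3),cv2.minAreaRect(Q[:,:2].astype(np.float32)))
    print(" above 62:",((P[...,2]>62)&(P[...,2]<200)&(np.abs(P[...,0]-536)<75)&(np.abs(P[...,1]+95)<95)).sum())
cv2.imwrite("pics/g.png",np.vstack([cv2.resize(i[130:260,170:390],None,fx=2.2,fy=2.2) for i in(d["t"],b["image"])]))
E
```

```text
away 15.82 [ 400.9 -418.7  279.7] [ 0.3  1.3 -0.1]
scene 1222 [ 6.0000e-03 -4.0000e-03  5.2814e+01] ((530.5399780273438, -93.04276275634766), (111.48152160644531, 162.4987335205078), 2.0902817249298096)
 above 62: 0
top 2176 [-2.0000e-03  0.0000e+00  5.2368e+01] ((532.0089111328125, -95.13780975341797), (109.67169189453125, 155.06219482421875), 2.381887674331665)
 above 62: 0
```

View pics/g.png

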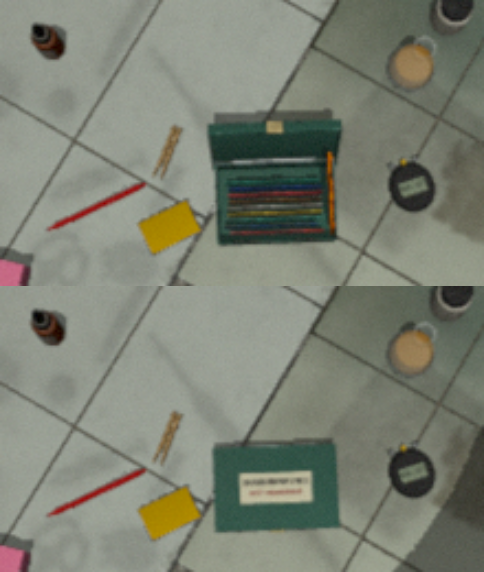

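The lid is flat (slope about 0.002, z 52.4), the tin hasn't noticeably moved, and the small things are where they were.

```bash
python3 -c "from h import *; finish_job()"
```

```text
the job is handed in; nothing more can be done
```

The flap is down flat and the lid is fully shut over it, done in that order, and the job is handed in. I pushed with the closed fingertips only, and it took about 16 s of the 43 s allowed.

- **Flap:** before I touched the lid, the scene camera measured the flap level, with its top at z of about 45.6 mm and a slope of 0.002 along its fold direction. The top view was mostly hidden by the arm at that point and showed only the tab end, at about 48 mm.
- **Lid:** the final checks from both cameras put it at z of 52.4 to 52.8 mm, where 53 is shut. Slopes were 0.006 or less, and nothing stood above it.
- **Forces:** the wrist readings I took peaked at about 20 N, during the final press on the lid.
- **Tin and surroundings:** the tin's yaw still measured about 2.4°. Its outline centre read 532 mm in x, against 536 mm for the open rim at the start. These are different surfaces, and the lid overhangs to the front, so I put that down to measurement. The before-and-after pictures show no visible movement of the tin or the small things round it.

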